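Steady a rocking parcel scale with its jack foot

ROBOT

A 6-joint arm with a two-finger parallel gripper is mounted at the origin on the work surface. World frame = base frame: x ahead of the robot, y to its left, z up, the work surface at z = 0. Lengths are in m, angles in rad, forces in N, time in s.
With the tool pointing down it reaches from about 0.25 to 0.725 m from the base axis. Payload 4 kg.
Tool frame: the origin (TCP) lies on the centre line of the jaws, within the pads' length; the fingertips stand 22 mm ahead of it and the grasp point (between the pads) lies 3 mm ahead of it; z points along the fingers, y is the line along which they close (so a half turn about z gives the same grasp; the last joint's range is limited). The gripper opens to 85 mm and grips with 20 to 120 N. Pads are 22 mm wide; open, the fingers measure 114 mm over their backs; the gripper's body (76 mm by 85 mm) begins 54 mm behind the grasp point. The pads swing forward as they close: fully open they stand 13 mm farther back than shut.
Start: joints at [1.317, 0.241, 0.005, 1.335, 0, 1.571], TCP at [0.126, 0.484, 0.253] pointing down, gripper open.
Joint ranges: [-2.72, 2.72], [-1.05, 1.87], [-1.09, 1.28], [-1.99, 2.15], [-1.42, 1.44], [-3.14, 3.14]. Speed limits (rad/s): [2.79, 2.79, 3.14, 3.14, 3.14, 3.14].

INTERFACE

Orientations are given as a unit quaternion [x, y, z, w].
In Python, from workcell import bot gives the robot as it stands.
- The arm moves only by the shell command python3 -m inch 'ROWS'. ROWS is JSON, one flat list of numbers, 7 for each row, row after row: the shift along the world's x, y, z in mm, then the turn, a rotation vector about the world's x, y, z in rad, then the opening in per cent of the stroke, from 0 (shut) to 100 (fully open). A call has 1 to 8 rows; each row is the pose to reach, as a shift and turn from the pose commanded when the call began; what a row does not reach only later rows make up. A row lasts 1/12 s, in which the tool goes at most 41.7 mm and 7.16 degrees, less where a joint would pass 70% of its speed; a pose out of reach is approached as far as the arm can. A call with a gripper value outside its range is refused whole. The fingers move at their own pace and stop on an object; the grip force is fixed at half the most. Time passes only in rows, so rows that repeat a pose let the fingers close. It gives the time, the measured TCP pose, the force, the opening and the grip force at its end, in the units of the state.
- bot.get_obs(): the state, without advancing time (a new reading comes with each control period).
- bot.camera(name): name is "side" or "top"; returns the picture (420x560x3 uint8, blue, green, red); there is no depth.
- bot.camera_info(name): a dict with "intrinsics" (3x3 intrinsics, pixels), "camera_from_world" (4x4, takes a point from world to camera coordinates). Camera axes: x right, y down, z forward; pixel columns grow to the right and rows downward; lengths in m; the calibration is good to about 2 mm. A picture is of the moment at which its call begins. camera_info takes no time and is no camera call.
- bot.job_done(): hands the job in; it is judged then, once.
Trained networks look in the newest picture that a camera, given by its name, has taken for a name from the list of things; names that differ only in an ending like _2 or _b are one class to them, and where a whole thing is asked for, a point or a joint stands for the part that bears it (a point fixed in the world has none). Each returns a list of dicts, best first, with "confidence" (0 to 1); they miss things now and then, are a little off and sometimes report something else, mostly with a low value. They report only what shows in the picture. A call takes as long as a camera call.
- bot.silhouettes(camera, target): "mask" (420x560 bool, what is visible of it) and "uv" ([column, row] in pixels, amid what is visible of it).
- bot.spot_point(camera, target): "uv" ([column, row] in pixels: a listed point, or the origin of a listed thing).
The state is a dict: "clock": time; "joint_pos": joint angles; "joint_vel": joint speeds; "tau": joint torques, N m; "eef_pos": TCP position; "tool_rot": TCP orientation; "ft_force": force on the tool from outside, world axes, zero at the start; "ft_torque": the same for the moment, N m; "grip_width": finger opening in m; "grasp_force": force on a finger pad.
Only numpy, scipy, OpenCV 4.12 (cv2) and the standard library are available. Lean on these libraries where they do the work, as an engineer would, in place of code of your own. Each camera call takes 0.05 s, during which the arm holds its last target. There are 200 camera calls.

TASK

The parcel scale on the packing bench rocks because its jack foot does not reach down to the steel patch below it. Push the crank of the wheel round, clockwise only and never back (the thread has play), until the scale no longer rocks and the jack foot firmly bears its share of the weight (some 5 to 10 N), not so far that another foot lifts. Leave the scale about where it stands and do not disturb the things around and on it.

Things in the scene. Friction and masses are not known exactly. Their poses are not given: they have to be found in the camera images.
- scale: Grey bench parcel scale, 4.2 kg +-10 %, loose on three rubber feet and a jack foot. Deck 250 x 210 mm (x by y), top 62 mm over the bench. Origin at bench level under the deck's middle, z up. A low black display (45 x 130 mm, top 90 mm up) lies along its -x edge. At the +x +y corner an ear carries an upright jack screw, axis at x 135, y 115 mm: crank wheel above, jack foot below.
- foot_nl: Rubber foot under the deck, 30 mm across, at x -105, y +85 mm of the scale; origin at its underside.
- foot_nr: The like at x -105, y -85 mm, diagonally opposite the jack. It bears little weight at first.
- foot_fr: The like at x +105, y -85 mm.
- jack_foot: Steel foot of the jack, 34 mm across, domed; origin at its lowest point. Goes down 8 mm per turn of the wheel. At first it hangs some 2 to 10 mm over a steel patch plate (90 x 90 mm) of unknown height. It is cushioned: once it stands, 1 mm more adds about 5 N to its load (0 N at first touch; over 12 N another foot lifts).
- wheel (a joint): Angle of the crank wheel, rad: grows clockwise seen from above, which lowers the jack foot. Starts at 0 to 1.5, ends at 15.7. Stiff (0.12 N m, 3 to 4 N at the crank); it stays where it is left.
- hub (a point): Centre of the top of the wheel's flat hub (30 mm across), 82 mm over the bench, on the jack's axis. The wheel is a steel disc 92 mm across, top 80 mm up; it turns without rising or sinking. While the scale rocks, a push of over 3 to 5 N on the hub tips it until the jack foot meets the patch; let go, it falls back. Lowering the foot 0.5 to 1 mm more than the hub sinks under an 11 N push gives a good load.
- crank (a point): Middle of the top of the crank: an upright black pin, 16 mm in diameter, on the wheel 36 mm from its axis, from 80 to 114 mm over the bench. Goes round with the wheel.
- jar: Bystander: clear jar, 48 mm across, 60 mm tall, standing on the deck at about x 10, y -50 mm of the scale; origin at its underside.
- wrench: Bystander: wrench lying on the bench beside the scale's -y edge.
- tape: Bystander: cardboard tape core, 90 mm across, 48 mm tall, beyond the scale's +x edge.
- marker: Bystander: black marker, 16 mm thick, 120 mm long, lying off the scale's +y edge.
- spray: Bystander: blue bottle, 80 mm across, 200 mm tall, on the left.
- hardware_bin: Bystander: yellow open bin, 160 x 110 x 70 mm, on the left.

How it is judged:
By the outcome, as a careful person would: the job done as asked, in the order asked, and still so for the second after the job is handed in, with the robot touching nothing.
It also fails if it takes over 61 s, if anything falls off the work surface, if the arm or the gripper's body presses on something with over 40 N, if the wrist force passes 120 N, or if a joint passes its speed limit or range.

## Working session

There is one attempt and no reset: what is moved stays moved. The work goes in short steps, Python scripts to look and compute and a shell command to move; the robot and the scene stay as the last step left them, time stands still between calls to the robot, and variables do not carry over. Pictures are saved under pics/ and viewed, at most 10 in all, crops included, and the job is handed in when it is done.

```bash
mkdir -p pics; cat > h.py <<'E'
import numpy as np,cv2
from workcell import bot
def ray(cam,uv):
    i=bot.camera_info(cam);K=np.array(i["intrinsics"]);T=np.array(i["camera_from_world"])
    R,t=T[:3,:3],T[:3,3]
    return -R.T@t, R.T@np.linalg.inv(K)@np.array([uv[0],uv[1],1.])
def at(cam,uv,z):
    c,d=ray(cam,uv);return c+d*(z-c[2])/d[2]
E
python3 - <<'E'
from h import *
for c in("top","side"):
    cv2.imwrite(f"pics/{c}0.png",bot.camera(c))
    for n,z in(("hub",.082),("crank",.114),("scale",0),("jack_foot",.005),("jar",.062),("tape",0),("marker",0),("spray",0),("hardware_bin",0)):
        r=bot.spot_point(c,n)
        if r:print(c,n,np.round(r[0]["uv"]),round(r[0]["confidence"],2),at(c,r[0]["uv"],z).round(3))
o=bot.get_obs();print(o["clock"],o["ft_force"],o["tool_rot"],o["grip_width"])
E
```

```text
top hub [279. 191.] 0.57 [0.596 0.136 0.082]
top crank [285. 171.] 0.67 [0.634 0.121 0.114]
top scale [342. 235.] 0.56 [ 0.498 -0.008  0.   ]
top jar [367. 219.] 0.81 [ 0.523 -0.056  0.062]
top tape [335. 150.] 0.55 [ 0.712 -0.01   0.   ]
top marker [272. 269.] 0.93 [0.429 0.166 0.   ]
top spray [142. 268.] 0.74 [0.453 0.472 0.   ]
top hardware_bin [144. 195.] 0.81 [0.63  0.466 0.   ]
side hub [297. 218.] 0.61 [0.6   0.139 0.082]
side crank [310. 210.] 0.71 [0.628 0.121 0.114]
side scale [255. 287.] 0.69 [ 0.495 -0.01   0.   ]
side jar [263. 278.] 0.91 [ 0.513 -0.052  0.062]
side tape [351. 277.] 0.72 [0.714 0.011 0.   ]
side marker [224. 241.] 0.86 [0.42  0.168 0.   ]
side spray [238. 179.] 0.63 [0.451 0.474 0.   ]
side hardware_bin [298. 180.] 0.77 [0.628 0.46  0.   ]
1.0 [ 0.50599859 -0.24235916 -0.70523236] [ 1.26559004e-01  9.91959081e-01 -9.67475368e-06  1.51411242e-06] 0.08487981174941016
```

View pics/top0.png

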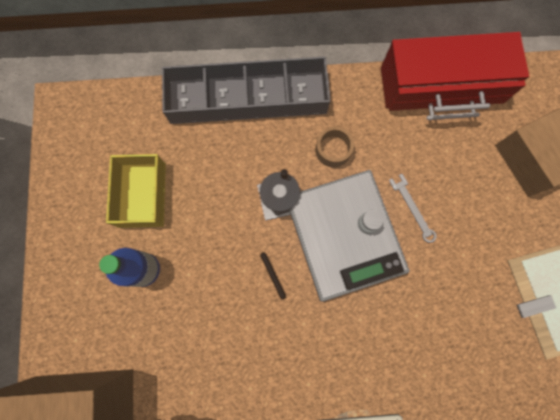

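View pics/side0.png

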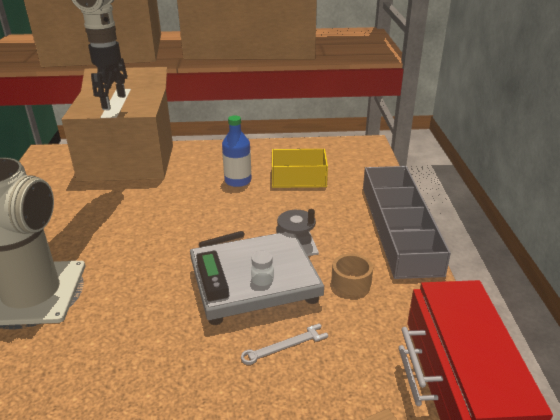

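The top view shows the wheel at (279,191), with the crank up and to the right at (284,174). The side view agrees, and the hub is at about (0.598, 0.138). I'll close the gripper and move above the hub.

```bash
python3 -m inch '[160,-118,0,0,0,0,0, 160,-118,0,0,0,0,0, 160,-118,0,0,0,0,0, 160,-118,0,0,0,0,0, 160,-118,0,0,0,0,0,320,-235,-20,0,0,0,0,320,-235,-20,0,0,0,0,320,-235,-20,0,0,0,0]'; python3 -m inch '[152,-111,-83,0,0,0,0,152,-111,-83,0,0,0,0,152,-111,-83,0,0,0,0,152,-111,-83,0,0,0,0,152,-111,-83,0,0,0,0,152,-111,-83,0,0,0,0,152,-111,-83,0,0,0,0,152,-111,-83,0,0,0,0]'
python3 - <<'E'
from h import *
o=bot.get_obs();print(o["eef_pos"],o["ft_force"],o["tool_rot"],o["clock"],o["joint_pos"])
a=bot.camera("top")[120:260,200:360];b=bot.camera("side")[130:270,220:380]
cv2.imwrite("pics/1.png",cv2.resize(np.vstack([a,b]),None,fx=2.1,fy=2.1,interpolation=2))
E
```

```text
clock: 1.67
eef_pos: [0.3873, 0.2913, 0.2409]
tool_rot: [0.126, 0.992, 0.0, 0.0]
ft_force: [0.4, 0.9, -1.2]
grip_width: 0.0002
grasp_force: 0.0
clock: 2.33
eef_pos: [0.5376, 0.1815, 0.1576]
tool_rot: [0.127, 0.992, -0.0, -0.001]
ft_force: [0.0, -0.2, -0.1]
grip_width: -0.0002
grasp_force: 0.0
[0.53761125 0.18154269 0.15755186] [ 0.04928672 -0.20248655 -0.1377831 ] [ 1.26784837e-01  9.91930082e-01 -2.99546453e-05 -5.63216219e-04] 2.3333 [3.25443353e-01 4.30049280e-01 2.01809395e-02 1.16196721e+00
 4.38686714e-04 5.79697131e-01]
```

View pics/1.png

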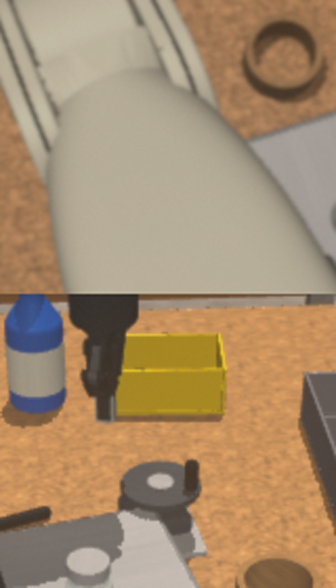

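The picture shows the closed fingertips short of the wheel, with the arm blocking the top view. The side view still sees the hub and crank clearly. I'll finish the approach and then descend to touch the hub.

```bash
python3 -m inch '[30,-22,-5,0,0,0,0,60,-44,-10,0,0,0,0,60,-44,-10,0,0,0,0,60,-44,-10,0,0,0,0,60,-44,-30,0,0,0,0,60,-44,-40,0,0,0,0,60,-44,-45,0,0,0,0,60,-44,-48,0,0,0,0]';python3 -m inch '[0,0,-1,0,0,0,0,0,0,-2,0,0,0,0,0,0,-2,0,0,0,0]'
```

```text
clock: 3.1
eef_pos: [0.5964, 0.1385, 0.1092]
tool_rot: [0.126, 0.992, -0.0, -0.001]
ft_force: [0.5, 0.1, 0.8]
grip_width: 0.0001
grasp_force: 0.0
clock: 3.35
eef_pos: [0.5981, 0.1379, 0.1083]
tool_rot: [0.126, 0.992, 0.0, 0.0]
ft_force: [-0.9, -0.5, -0.6]
grip_width: -0.0
grasp_force: 0.0
```

```bash
for k in 1; do python3 -m inch '[0,0,-1,0,0,0,0,0,0,-2,0,0,0,0,0,0,-2,0,0,0,0]'; python3 -m inch '[0,0,-1,0,0,0,0,0,0,-1,0,0,0,0]';python3 -m inch '[0,0,-1,0,0,0,0,0,0,-1,0,0,0,0]'; python3 -m inch '[0,0,-1,0,0,0,0,0,0,-1,0,0,0,0]';python3 -m inch '[0,0,-1,0,0,0,0,0,0,-1,0,0,0,0]'; done | grep -E "eef|ft_f"
```

```text
eef_pos: [0.598, 0.1375, 0.1059]
ft_force: [-0.1, -0.1, -1.0]
eef_pos: [0.5979, 0.1375, 0.1046]
ft_force: [0.1, 0.4, 0.5]
eef_pos: [0.5978, 0.1375, 0.1036]
ft_force: [-0.1, 0.0, 0.3]
eef_pos: [0.598, 0.1376, 0.1029]
ft_force: [-0.3, -0.3, 1.5]
eef_pos: [0.5982, 0.1379, 0.1021]
ft_force: [-1.2, 0.5, 2.8]
```

```bash
for k in 1; do python3 -m inch '[0,0,-1,0,0,0,0,0,0,-1,0,0,0,0]'; python3 -m inch '[0,0,-1,0,0,0,0,0,0,-1,0,0,0,0]';python3 -m inch '[0,0,-1,0,0,0,0,0,0,-1,0,0,0,0]'; python3 -m inch '[0,0,-1,0,0,0,0,0,0,-1,0,0,0,0]';done | grep -E "eef|ft_f"
```

```text
eef_pos: [0.5983, 0.1382, 0.1011]
ft_force: [1.5, 2.0, 4.4]
eef_pos: [0.5985, 0.1385, 0.1003]
ft_force: [0.2, 3.2, 5.3]
eef_pos: [0.5986, 0.1386, 0.0999]
ft_force: [-0.8, 2.7, 7.8]
eef_pos: [0.5987, 0.1387, 0.0995]
ft_force: [-2.5, 3.6, 11.1]
```

```bash
for k in 1 2 3 ; do python3 -m inch '[0,0,0,0,0,0,0,0,0,0,0,0,0,0]'; done | grep -E "eef|ft_f"; echo; python3 -m inch '[0,0,-1,0,0,0,0,0,0,-1,0,0,0,0]'| grep -E "eef|ft_f"
```

```text
eef_pos: [0.5987, 0.1387, 0.0995]
ft_force: [-1.2, 4.0, 10.3]
eef_pos: [0.5987, 0.1387, 0.0995]
ft_force: [-1.3, 4.0, 9.7]
eef_pos: [0.5987, 0.1387, 0.0996]
ft_force: [-1.8, 3.5, 9.5]

eef_pos: [0.5988, 0.1388, 0.0991]
ft_force: [-3.1, 4.1, 12.4]
```

The hub sinks about 4.3 mm at 11 N, so the wheel needs about 5 mm in total, or roughly 225°. I'll lift and go in behind the crank.

```bash
python3 -m inch '[0,0,20,0,0,0,0,0,0,45,0,0,0,0,0,0,45,0,0,0,0,29,20,45,0,0,0,0,29,20,45,0,0,0,0,29,20,45,0,0,0,0,29,20,30,0,0,0,0,29,20,13,0,0,0,0]';python3 -m inch '[0,0,0,0,0,0,0,0,0,0,0,0,0,0]'
```

```text
clock: 6.27
eef_pos: [0.6276, 0.1571, 0.1103]
tool_rot: [0.127, 0.992, -0.0, 0.001]
ft_force: [0.0, -0.4, 0.2]
grip_width: 0.0
grasp_force: 0.0
clock: 6.43
eef_pos: [0.6254, 0.1567, 0.1084]
tool_rot: [0.127, 0.992, -0.001, -0.002]
ft_force: [0.1, 0.0, 0.2]
grip_width: -0.0
grasp_force: 0.0
```

```bash
python3 -m inch '[6,-7,2,0,0,0,0, 8,-16,2,0,0,0,0, 7.5,-25,2,0,0,0,0, 4.5,-34,2,0,0,0,0, -0.5,-42,2,0,0,0,0, -7.5,-48.5,2,0,0,0,0, -15.5,-53,2,0,0,0,0, -25,-55,2,0,0,0,0]';python3 -m inch '[0,0,0,0,0,0,0,0,0,0,0,0,0,0]'
python3 - <<'E'
from h import *
i=bot.camera("side");r=bot.spot_point("side","crank");h=bot.spot_point("side","hub")
for q,z in((r,.114),(h,.082)):
  if q:print(q[0]["uv"],q[0]["confidence"],at("side",q[0]["uv"],z))
cv2.imwrite("pics/2.png",cv2.resize(i[150:270,220:380],None,fx=4,fy=4,interpolation=2))
E
```

```text
clock: 7.1
eef_pos: [0.6044, 0.1019, 0.1134]
tool_rot: [0.127, 0.992, 0.001, 0.003]
ft_force: [4.4, 1.3, -0.7]
grip_width: 0.0003
grasp_force: 1.9
clock: 7.27
eef_pos: [0.6024, 0.1014, 0.1129]
tool_rot: [0.127, 0.992, -0.0, 0.001]
ft_force: [-0.4, -0.8, 0.6]
grip_width: 0.0001
grasp_force: 0.2
[287.8, 214.1] 0.73 [0.57547346 0.10875965 0.114     ]
[295.3, 219.6] 0.65 [0.59480274 0.13178938 0.082     ]
```

View pics/2.png

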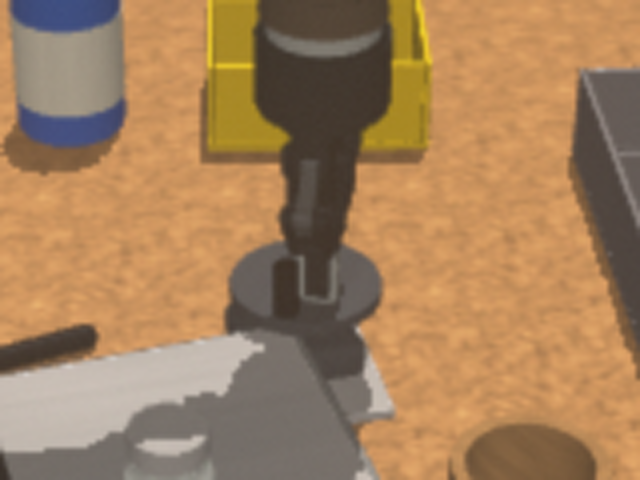

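The crank stands in front of the fingertip at about -128°. It has turned about 101°, or 2.26 mm. I'll probe again here while the scale still rocks.

```bash
(python3 -m inch '[3,0,5,0,0,0,0,3,0,30,0,0,0,0,3,0,40,0,0,0,0,-4.5,36,40,0,0,0,0,-4.5,36,40,0,0,0,0,-4.5,36,20,0,0,0,0,-4.5,36,0,0,0,0,0,-4.5,36,-5,0,0,0,0]';python3 -m inch '[0,0,-1,0,0,0,0,0,0,-1,0,0,0,0,0,0,-1,0,0,0,0]';
python3 -m inch '[0,0,-1,0,0,0,0,0,0,-1,0,0,0,0]'; python3 -m inch '[0,0,-1,0,0,0,0,0,0,-1,0,0,0,0]';python3 -m inch '[0,0,-1,0,0,0,0,0,0,-1,0,0,0,0]')|grep -E "clo|eef|ft_f"
```

```text
clock: 8.08
eef_pos: [0.5956, 0.1386, 0.1038]
ft_force: [-0.0, -0.4, -0.9]
clock: 8.33
eef_pos: [0.5982, 0.1386, 0.1068]
ft_force: [0.1, 0.2, 0.2]
clock: 8.5
eef_pos: [0.5981, 0.1386, 0.1057]
ft_force: [-0.2, 0.7, -0.5]
clock: 8.67
eef_pos: [0.5976, 0.1385, 0.1041]
ft_force: [-0.1, -0.4, -0.5]
clock: 8.83
eef_pos: [0.5977, 0.1386, 0.103]
ft_force: [0.4, 0.9, 0.4]
```

```bash
(for k in 1; do python3 -m inch '[0,0,-0.7,0,0,0,0,0,0,-0.7,0,0,0,0,0,0,-0.7,0,0,0,0]'; python3 -m inch '[0,0,-0.7,0,0,0,0,0,0,-0.7,0,0,0,0,0,0,-0.7,0,0,0,0]';python3 -m inch '[0,0,-0.7,0,0,0,0,0,0,-0.7,0,0,0,0,0,0,-0.7,0,0,0,0]';python3 -m inch '[0,0,-0.7,0,0,0,0,0,0,-0.7,0,0,0,0,0,0,-0.7,0,0,0,0]'; done)|grep -E "clo|eef|ft_f"
```

```text
clock: 9.08
eef_pos: [0.5977, 0.1388, 0.1025]
ft_force: [-0.4, 0.5, 2.7]
clock: 9.33
eef_pos: [0.5978, 0.1389, 0.1021]
ft_force: [-0.9, 0.6, 4.9]
clock: 9.58
eef_pos: [0.5979, 0.139, 0.1018]
ft_force: [-1.0, 0.4, 6.6]
clock: 9.83
eef_pos: [0.5979, 0.1391, 0.1016]
ft_force: [-1.9, 1.6, 9.4]
```

The 11 N depth rose about 2.1 mm for 2.26 mm of screw, so the two agree. The remaining sink is about 1.7 mm, so I'll turn a further ~115°, to a crank angle of about -243°.

```bash
python3 -m inch '[0,0,20,0,0,0,0,0,0,45,0,0,0,0,0,0,45,0,0,0,0,12,-35,45,0,0,0,0,12,-35,45,0,0,0,0,12,-35,45,0,0,0,0,12,-35,25,0,0,0,0,12,-35,12,0,0,0,0]';python3 -m inch '[0,0,0,0,0,0,0,0,0,0,0,0,0,0]'
```

```text
clock: 10.5
eef_pos: [0.6092, 0.1037, 0.1108]
tool_rot: [0.127, 0.992, 0.0, -0.0]
ft_force: [-0.1, -0.1, -1.0]
grip_width: 0.0002
grasp_force: 0.0
clock: 10.67
eef_pos: [0.6081, 0.1038, 0.1105]
tool_rot: [0.126, 0.992, -0.001, -0.002]
ft_force: [0.2, -0.2, 0.9]
grip_width: -0.0001
grasp_force: 0.0
```

```bash
python3 -m inch '[-7.5,-2,1,0,0,0,0,-17,-2,1,0,0,0,0,-23,0,1,0,0,0,0,-28.5,2.5,1,0,0,0,0,-33.5,6,1,0,0,0,0,-38,10.5,1,0,0,0,0,-42,15.5,1,0,0,0,0,-44.5,21.5,1,0,0,0,0]';python3 -m inch '[0,0,0,0,0,0,0,-1.5,5,0,0,0,0,0,-2,10,0,0,0,0,0,-2,10,0,0,0,0,0]'
python3 - <<'E'
from h import *
for c in("side","top"):
  i=bot.camera(c);r=bot.spot_point(c,"crank");h=bot.spot_point(c,"hub")
  for q,z in((r,.114),(h,.082)):
    if q:print(c,q[0]["uv"],q[0]["confidence"],at(c,q[0]["uv"],z))
  if c=="side":cv2.imwrite("pics/3.png",cv2.resize(i[150:270,220:380],None,fx=4,fy=4,interpolation=2))
E
```

```text
clock: 11.33
eef_pos: [0.5686, 0.1251, 0.1151]
tool_rot: [0.127, 0.992, 0.0, 0.005]
ft_force: [9.3, -1.7, -3.5]
grip_width: 0.0002
grasp_force: 5.0
clock: 11.67
eef_pos: [0.5667, 0.1348, 0.1152]
tool_rot: [0.127, 0.992, -0.0, 0.005]
ft_force: [7.8, -2.8, -2.1]
grip_width: -0.0001
grasp_force: 4.1
side [279.1, 203.4] 0.6 [0.55765878 0.15557287 0.114     ]
side [294.0, 217.2] 0.66 [0.59244701 0.14209601 0.082     ]
top [333.8, 149.9] 0.44 [0.68519997 0.00533375 0.082     ]
```

View pics/3.png

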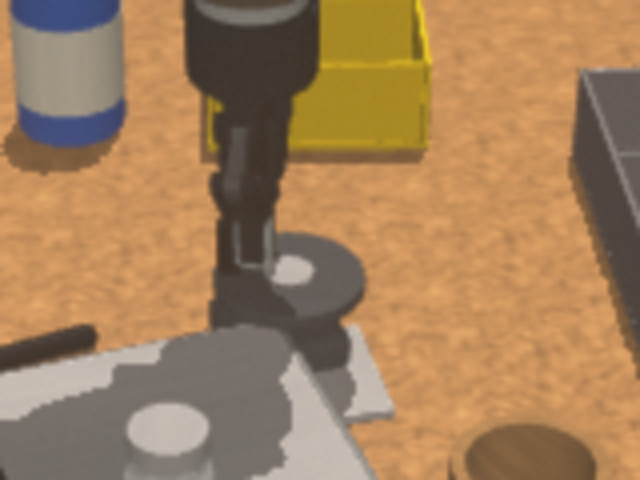

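The pin is partly hidden left of the fingertip, and the tip is pressing radially outward (Fx about 8 N). I'll back off, lift clear and measure the crank.

```bash
python3 -m inch '[4,-5,0,0,0,0,0,5,-6,20,0,0,0,0,5,-6,40,0,0,0,0,5,-46,40,0,0,0,0,5,-66,40,0,0,0,0,5,-66,40,0,0,0,0,5,-66,40,0,0,0,0]'
python3 - <<'E'
from h import *
i=bot.camera("side")
for n,z in(("crank",.114),("hub",.082),("scale",0),("jar",.062)):
    q=bot.spot_point("side",n)
    if q:print(n,q[0]["uv"],q[0]["confidence"],at("side",q[0]["uv"],z))
cv2.imwrite("pics/4.png",cv2.resize(i[150:300,200:400],None,fx=3.5,fy=3.5,interpolation=2))
E
```

```text
clock: 12.55
eef_pos: [0.5674, 0.0681, 0.1537]
tool_rot: [0.128, 0.992, 0.0, -0.0]
ft_force: [0.6, 0.6, 0.2]
grip_width: -0.0002
grasp_force: 0.0
crank [275.1, 205.0] 0.74 [0.54785879 0.14916201 0.114     ]
hub [292.0, 215.8] 0.76 [0.58808079 0.14835344 0.082     ]
scale [251.6, 287.1] 0.7 [ 0.48708229 -0.00913092  0.        ]
jar [263.1, 277.5] 0.83 [ 0.51332938 -0.05034232  0.062     ]
```

View pics/4.png

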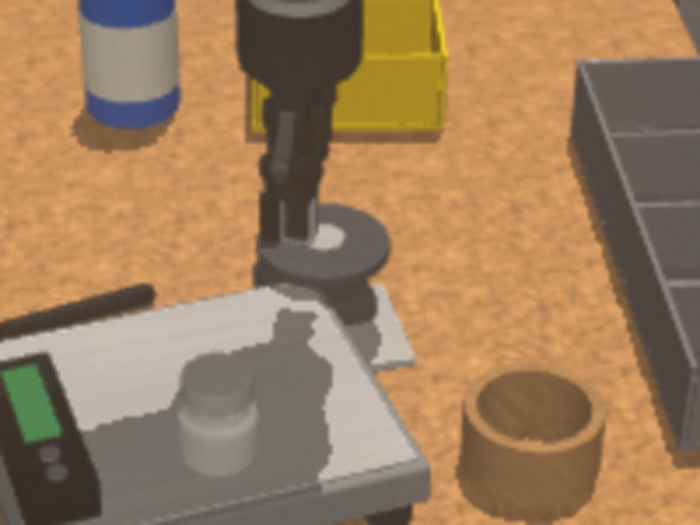

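The fingers still hide the crank, and the hub looks a few mm further towards -x, so the scale may have shifted slightly. I'll retract so both cameras get a clear view.

```bash
python3 -m inch '[0,0,35,0,0,0,0,-40,-10,50,0,0,0,0,-80,-20,50,0,0,0,0,-120,-30,50,0,0,0,0,-160,-40,50,0,0,0,0,-190,-50,50,0,0,0,0,-190,-50,50,0,0,0,0]'
python3 - <<'E'
from h import *
for c in("top","side"):
  i=bot.camera(c)
  for n,z in(("crank",.114),("hub",.082),("scale",0),("jar",.062)):
    q=bot.spot_point(c,n)
    if q:print(c,n,q[0]["uv"],q[0]["confidence"],at(c,q[0]["uv"],z))
  if c=="top":a=i[120:300,220:420]
cv2.imwrite("pics/5.png",cv2.resize(np.hstack([a,i[150:330,200:400]]),None,fx=2,fy=2,interpolation=2))
E
```

```text
clock: 13.38
eef_pos: [0.3708, 0.0185, 0.202]
tool_rot: [0.126, 0.992, -0.001, -0.003]
ft_force: [-0.2, 0.1, -0.6]
grip_width: 0.0003
grasp_force: 0.0
top crank [278.2, 208.1] 0.7 [0.55165193 0.14180497 0.114     ]
top hub [277.6, 192.7] 0.68 [0.59340465 0.14050012 0.082     ]
top scale [341.7, 237.4] 0.84 [ 0.49309548 -0.0060024   0.        ]
top jar [363.8, 224.5] 0.59 [ 0.51142422 -0.04858292  0.062     ]
side crank [277.0, 207.8] 0.74 [0.5517989  0.13679652 0.114     ]
side hub [291.8, 214.0] 0.72 [0.58813239 0.15612115 0.082     ]
side scale [253.2, 285.9] 0.91 [ 0.49069241 -0.00532308  0.        ]
side jar [264.0, 277.6] 0.71 [ 0.51521878 -0.05077626  0.062     ]
```

View pics/5.png

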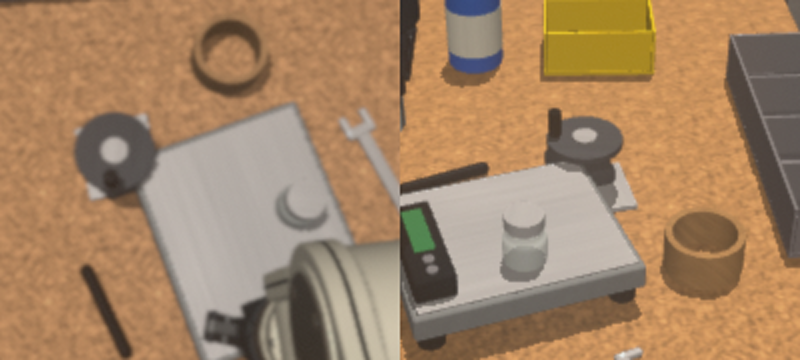

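The view is clear now: the crank is at about -180° and the hub at about (0.589, 0.140). The scale has slipped about 6 mm, so I'll push gently and tangentially from here, starting from behind on the -y side.

```bash
python3 -m inch '[40,20,0,0,0,0,0,75,40,0,0,0,0,0,110,60,0,0,0,0,0,145,75,0,0,0,0,0,180,89,-10,0,0,0,0,180,89,-40,0,0,0,0,180,89,-40,0,0,0,0,180,89,-40,0,0,0,0]';python3 -m inch '[0,0,-25,0,0,0,0,0,0,-48,0,0,0,0,0,0,-48,0,0,0,0,0,0,-48,0,0,0,0]'
```

```text
clock: 14.55
eef_pos: [0.5563, 0.108, 0.1604]
tool_rot: [0.126, 0.992, -0.001, -0.003]
ft_force: [-0.6, 0.4, -0.2]
grip_width: 0.0001
grasp_force: 0.0
clock: 14.88
eef_pos: [0.5569, 0.1076, 0.1156]
tool_rot: [0.127, 0.992, -0.0, -0.001]
ft_force: [-0.4, -0.8, 0.8]
grip_width: 0.0001
grasp_force: 0.0
```

```bash
python3 -m inch '[-2,5,-3,0,0,0,0,-4,10,-3,0,0,0,0,-4,14,-3,0,0,0,0,-4,17,-3,0,0,0,0,-4,20,-3,0,0,0,0,-4,20,-3,0,0,0,0]';python3 -m inch '[1,3,0,0,0,0,0,2,6,0,0,0,0,0,3,8,0,0,0,0,0,3,8,0,0,0,0]'; python3 -m inch '[1.5,2,0,0,0,0,0,3,4,0,0,0,0,0,3,4,0,0,0,0]'; 
```

```text
clock: 15.38
eef_pos: [0.5544, 0.1282, 0.1128]
tool_rot: [0.126, 0.992, -0.0, 0.001]
ft_force: [-0.0, -2.6, 2.2]
grip_width: -0.0
grasp_force: 1.1$: bad value
$: bad value
```

```bash
python3 -m inch '[1,3,0,0,0,0,0,2,6,0,0,0,0,0,3,8,0,0,0,0,0,3,8,0,0,0,0,0]'; python3 -m inch '[1.5,2,0,0,0,0,0,3,4,0,0,0,0,0,3,4,0,0,0,0,0]'; 
```

```text
clock: 15.72
eef_pos: [0.5566, 0.1363, 0.1117]
tool_rot: [0.126, 0.992, -0.0, -0.001]
ft_force: [-2.1, -2.9, 2.2]
grip_width: -0.0003
grasp_force: 1.5
clock: 15.97
eef_pos: [0.5595, 0.1404, 0.1113]
tool_rot: [0.126, 0.992, -0.0, -0.001]
ft_force: [-2.4, -2.9, 0.3]
grip_width: -0.0001
grasp_force: 1.5
```

```bash
python3 -m inch '[-2,-5,0,0,0,0,0,-4,-12,15,0,0,0,0,-4,-20,50,0,0,0,0,-30,-40,90,0,0,0,0,-70,-60,90,0,0,0,0,-110,-80,90,0,0,0,0,-150,-100,90,0,0,0,0,-180,-120,90,0,0,0,0]'
python3 - <<'E'
from h import *
for c in("top","side"):
  i=bot.camera(c)
  for n,z in(("crank",.114),("hub",.082),("scale",0),("jar",.062)):
    q=bot.spot_point(c,n)
    if q:print(c,n,q[0]["uv"],q[0]["confidence"],at(c,q[0]["uv"],z))
  if c=="top":a=i[140:240,220:340]
cv2.imwrite("pics/6.png",cv2.resize(np.hstack([a,i[170:270,240:360]]),None,fx=3.3,fy=3.3,interpolation=2))
E
```

```text
clock: 16.63
eef_pos: [0.388, 0.0254, 0.2024]
tool_rot: [0.126, 0.992, 0.001, 0.002]
ft_force: [0.3, -0.5, 0.6]
grip_width: 0.0003
grasp_force: 0.0
top crank [267.4, 203.5] 0.59 [0.5632941  0.16425704 0.114     ]
top hub [275.1, 195.2] 0.93 [0.58804671 0.14646602 0.082     ]
top scale [341.4, 241.1] 0.96 [ 0.4842934  -0.00440772  0.        ]
top jar [366.4, 221.7] 0.56 [ 0.51738666 -0.05513981  0.062     ]
side crank [278.8, 200.5] 0.64 [0.55756888 0.16845633 0.114     ]
side hub [294.0, 215.4] 0.87 [0.59300023 0.1497729  0.082     ]
side scale [253.0, 287.4] 0.92 [ 0.49020124 -0.01031565  0.        ]
```

View pics/6.png

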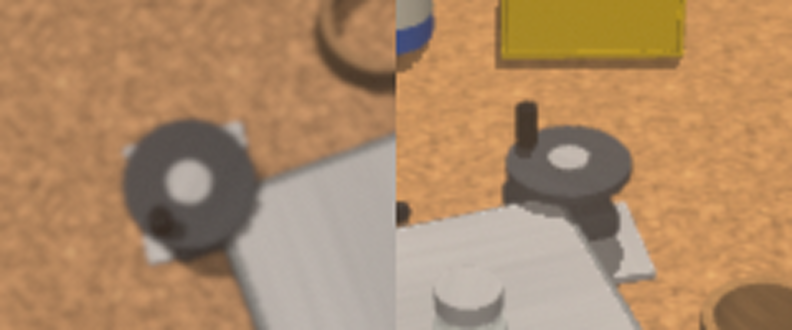

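```bash
python3 - <<'E'
from h import *
for c,h,p in(("top",(277.3,195.2),(267.6,205)),("side",(292.1,217.3),(279.6,201.5))):
    H=at(c,h,.082);P=at(c,p,.114);d=P-H;print(c,H.round(4),P.round(4),np.degrees(np.arctan2(d[1],d[0])),np.hypot(d[0],d[1]))
E
```

```text
top [0.5877 0.1416 0.082 ] [0.56  0.164 0.114] 140.97294974364812 0.03569630497400849
side [0.5879 0.1419 0.082 ] [0.5593 0.1639 0.114 ] 142.5244942088749 0.03605735785247061
```

Both cameras agree: the hub is at (0.5878, 0.1418) and the crank at -218.3°, so 4.26 mm has been lowered so far. The target is about 4.75 mm, roughly 22° more.

```bash
python3 -m inch '[35,20,0,0,0,0,0,70,40,0,0,0,0,0,105,60,0,0,0,0,0,140,80,0,0,0,0,0,171,96,-5,0,0,0,0,171,96,-20,0,0,0,0,171,96,-40,0,0,0,0,171,96,-40,0,0,0,0]';python3 -m inch '[0,0,-25,0,0,0,0,0,0,-50,0,0,0,0,0,0,-50,0,0,0,0,0,0,-50,0,0,0,0]'
```

```text
clock: 17.8
eef_pos: [0.558, 0.1219, 0.1567]
tool_rot: [0.126, 0.992, -0.001, -0.004]
ft_force: [-2.3, -0.6, -0.7]
grip_width: -0.0002
grasp_force: 0.0
clock: 18.13
eef_pos: [0.5586, 0.1213, 0.1112]
tool_rot: [0.126, 0.992, -0.001, -0.002]
ft_force: [0.5, 0.0, -0.2]
grip_width: 0.0002
grasp_force: 0.0
```

```bash
python3 -m inch '[0,6,1,0,0,0,0,0,12,1,0,0,0,0,1,16,1,0,0,0,0,2,19,1,0,0,0,0,3.5,22,1,0,0,0,0,5.5,25,1,0,0,0,0,7,27,1,0,0,0,0,7,27,1,0,0,0,0]';python3 -m inch '[1,1,0,0,0,0,0,2,2,0,0,0,0,0,2,2,0,0,0,0,0]'; python3 -m inch '[-1,-5,0,0,0,0,0,-3,-12,15,0,0,0,0,-3,-20,50,0,0,0,0,-30,-40,90,0,0,0,0,-70,-60,90,0,0,0,0,-110,-80,90,0,0,0,0,-150,-100,90,0,0,0,0,-180,-120,90,0,0,0,0]'
python3 - <<'E'
from h import *
for c in("top","side"):
  i=bot.camera(c)
  for n,z in(("crank",.114),("hub",.082)):
    q=bot.spot_point(c,n)
    if q:print(c,n,q[0]["uv"],q[0]["confidence"],at(c,q[0]["uv"],z))
  if c=="top":a=i[140:240,220:340]
cv2.imwrite("pics/7.png",cv2.resize(np.hstack([a,i[170:270,240:360]]),None,fx=3.3,fy=3.3,interpolation=2))
E
```

```text
clock: 18.8
eef_pos: [0.5675, 0.1481, 0.1137]
tool_rot: [0.127, 0.992, -0.0, 0.001]
ft_force: [-0.4, -4.4, 3.9]
grip_width: -0.0003
grasp_force: 2.2
clock: 19.05
eef_pos: [0.5691, 0.1497, 0.1135]
tool_rot: [0.127, 0.992, -0.001, 0.001]
ft_force: [-0.5, -5.0, 3.9]
grip_width: -0.0
grasp_force: 2.5
clock: 19.72
eef_pos: [0.3959, 0.0363, 0.2027]
tool_rot: [0.126, 0.992, 0.001, 0.0]
ft_force: [0.7, -1.1, 0.8]
grip_width: -0.0002
grasp_force: 0.0
top crank [263.1, 200.9] 0.86 [0.56963348 0.17312472 0.114     ]
top hub [276.4, 194.5] 0.78 [0.58945365 0.14345739 0.082     ]
side crank [283.0, 199.5] 0.56 [0.56787234 0.17231036 0.114     ]
side hub [291.3, 217.2] 0.84 [0.58599714 0.14248982 0.082     ]
```

View pics/7.png

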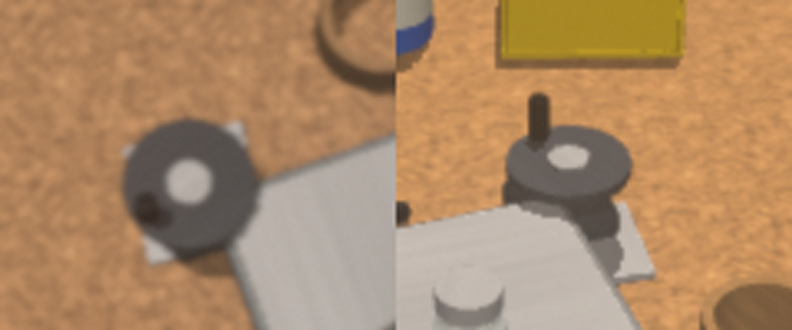

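The crank is now at -238.4°, so the total is 212°, or 4.71 mm. I'll check for rocking with a last push on the hub.

```bash
(python3 -m inch '[38,21,0,0,0,0,0,76,42,0,0,0,0,0,114,63,0,0,0,0,0,150,84,0,0,0,0,0,192,105,-5,0,0,0,0,192,105,-20,0,0,0,0,192,105,-45,0,0,0,0,192,105,-45,0,0,0,0]';python3 -m inch '[0,0,-25,0,0,0,0,0,0,-48,0,0,0,0,0,0,-50,0,0,0,0,0,0,-51,0,0,0,0,0,0,-51,0,0,0,0]';for k in 1; do python3 -m inch '[0,0,-0.8,0,0,0,0,0,0,-0.8,0,0,0,0,0,0,-0.8,0,0,0,0]';python3 -m inch '[0,0,-0.8,0,0,0,0,0,0,-0.8,0,0,0,0,0,0,-0.8,0,0,0,0]';done)|grep -E "clo|eef|ft_f"
```

```text
clock: 20.68
eef_pos: [0.5888, 0.1422, 0.1514]
ft_force: [-1.6, -0.3, -1.5]
clock: 21.1
eef_pos: [0.5904, 0.1413, 0.108]
ft_force: [0.5, -0.6, 0.6]
clock: 21.35
eef_pos: [0.5905, 0.1412, 0.1075]
ft_force: [-0.2, -0.6, -0.6]
clock: 21.6
eef_pos: [0.5898, 0.141, 0.1056]
ft_force: [-0.1, 0.1, 0.5]
```

```bash
(for k in 1; do python3 -m inch '[0,0,-0.8,0,0,0,0,0,0,-0.8,0,0,0,0,0,0,-0.8,0,0,0,0]';python3 -m inch '[0,0,-0.8,0,0,0,0,0,0,-0.8,0,0,0,0,0,0,-0.8,0,0,0,0]';python3 -m inch '[0,0,-0.8,0,0,0,0,0,0,-0.8,0,0,0,0,0,0,-0.8,0,0,0,0]';python3 -m inch '[0,0,-0.8,0,0,0,0,0,0,-0.8,0,0,0,0,0,0,-0.8,0,0,0,0]';done)|grep -E "clo|eef|ft_f"
```

```text
clock: 21.85
eef_pos: [0.5897, 0.141, 0.1044]
ft_force: [-0.3, -0.4, 0.7]
clock: 22.1
eef_pos: [0.5899, 0.141, 0.104]
ft_force: [0.4, 0.4, 2.5]
clock: 22.35
eef_pos: [0.5899, 0.1411, 0.1037]
ft_force: [-2.6, -0.3, 5.4]
clock: 22.6
eef_pos: [0.59, 0.1412, 0.1036]
ft_force: [-3.3, -1.4, 8.1]
```

The hub is now stiff, with only about 0.6 mm of give at 8 N against 2 to 3 mm before. It also sits slightly higher, which fits a load of about 6 to 8 N. I'll lift off, retract and hand in.

```bash
python3 -m inch '[0,0,20,0,0,0,0,0,0,60,0,0,0,0,0,0,100,0,0,0,0,-40,0,120,0,0,0,0,-80,0,120,0,0,0,0,-120,0,120,0,0,0,0,-120,0,120,0,0,0,0,-120,0,120,0,0,0,0]'|grep -E "clo|eef|ft_f"; python3 - <<'E'
from h import *
bot.camera("side")
for n,z in(("crank",.114),("hub",.082),("scale",0),("jar",.062)):
    q=bot.spot_point("side",n)
    if q:print(n,q[0]["confidence"],at("side",q[0]["uv"],z))
print(bot.job_done())
E
```

```text
clock: 23.27
eef_pos: [0.4668, 0.1406, 0.2217]
ft_force: [0.4, 0.1, 0.6]
crank 0.88 [0.56506235 0.17383617 0.114     ]
scale 0.82 [ 0.48886181 -0.01023698  0.        ]
jar 0.77 [ 0.50918034 -0.04686454  0.062     ]
the job is handed in; nothing more can be done
None
```

The job is handed in at about 23 s: I turned the crank about 212° clockwise only (foot down about 4.7 mm), the scale no longer rocks, and I estimate the jack foot carries 6–8 N, though one off-centre push slid the scale 5–10 mm towards the robot.

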